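# Press a glued enamel plate onto a bracelet cuff

### The arm

A 7-joint arm with a two-finger parallel gripper is mounted at the origin on the work surface. World frame = base frame: x ahead of the robot, y to its left, z up, the work surface at z = 0. Lengths are in m, angles in degrees, forces in N, time in s.
With the tool pointing down it reaches from about 0.4 to 0.85 m from the base axis. Payload 4.4 kg.
Tool frame: the origin (TCP) lies between the finger pads; the fingertips stand 11 mm ahead of it and the grasp point (between the pads) lies 8 mm behind it; z points along the fingers, y is the line along which they close (so a half turn about z gives the same grasp; the last joint's range is limited). The gripper opens to 94 mm and grips with 3 to 60 N. Pads are 16 mm wide; open, the fingers measure 119 mm over their backs; the gripper's body (75 mm by 177 mm) begins 78 mm behind the grasp point.
Start: joints at [71.402, 36.005, 2.206, 86.941, -1.547, 57.084, -1.146], TCP at [0.166, -0.628, 0.216] pointing down, gripper open.
Joint ranges: [-175.42, 175.42], [-21.48, 121.26], [-71.46, 75.88], [10.55, 141.38], [-63.04, 243.04], [13.31, 113.54], [-168.57, 168.57]. Speed limits (degrees/s): [147.25, 147.25, 180, 180, 180, 180, 180].

### API

Orientations are given as a 3x3 rotation matrix whose columns are the frame's x, y, z axes.
In Python, from cell import r gives the robot as it stands. The module is installed in compiled form; this text tells all that it offers.
- The arm moves only by the tool play_rows, never from a script. Its argument "rows" is a list of rows, each a list of 5 numbers: the shift along the world's x, y, z in units of 30 mm (1.0 is 30 mm), then the turn about the world's z in units of 8 degrees (1.0 is 8 degrees), then the opening, from 0 (shut) to 1 (fully open). A call has 1 to 12 rows; each row shifts and turns the commanded pose from where the row before left it; what a row does not reach is not made up. A row lasts 1/8 s, in which the tool goes at most 62.5 mm and 10.7 degrees, less where a joint would pass 70% of its speed; a pose out of reach is approached as far as the arm can. A call is refused whole if a number of a shift passes 1 or a number of a turn 1, either way. A call with a gripper value outside its range is refused whole. The fingers move at their own pace and stop on an object; "grip_force" is the grip in N (left out, the last holds). Time passes only in rows, so rows that do not move let the fingers close. It gives the time, the measured TCP pose, the force, the opening and the grip force at its end, in the units of the state.
- r.get_obs(): the state, without advancing time (a new reading comes with each control period).
- r.capture(name): name is "scene" or "top" or "wrist"; returns (picture, depth): 420x560x3 uint8, red, green, blue; 420x560 float32, m along the optical axis (not along the pixel's ray), 0 where there is no reading.
- r.camera_params(name): a dict with "mtx" (3x3 intrinsics, pixels), "R" (3x3) and "t" (3): a world point X has camera coordinates R X + t. Camera axes: x right, y down, z forward; pixel columns grow to the right and rows downward; lengths in m; the calibration is good to about 2 mm. A picture is of the moment at which its call begins: read the wrist's pose just before it. camera_params takes no time and is no camera call; for the wrist camera it gives the pose at the moment of the call.
- r.job_done(): hands the job in; it is judged then, once.
Trained networks look in the newest picture that a camera, given by its name, has taken for a name from the list of things; names that differ only in an ending like _2 or _b are one class to them, and where a whole thing is asked for, a point or a joint stands for the part that bears it (a point fixed in the world has none). Each returns a list of dicts, best first, with "score" (0 to 1); they miss things now and then, are a little off and sometimes report something else, mostly with a low value. They report only what shows in the picture. A call takes as long as a camera call. They do not tell look-alikes from the thing itself.
- r.search_frame(camera, thing): "rect" ([left, top, right, bottom] in pixels, round what is visible of it).
- r.outline_of(camera, thing): "pixels" (420x560 bool, what is visible of it) and "rect" ([left, top, right, bottom] in pixels, round what is visible of it).
The state is a dict: "time": time; "q": joint angles; "qvel": joint speeds; "joint_torque": joint torques, N m; "position": TCP position; "eef_rot": TCP orientation; "wrist_force": force on the tool from outside, world axes, zero at the start; "torque": the same for the moment, N m; "width": opening from 0.0 (shut) to 1.0 (fully open); "finger_force": force on a finger pad.
Only numpy, scipy, OpenCV 4.12 (cv2) and the standard library are available. Lean on these libraries where they do the work, as an engineer would, in place of code of your own. Each camera call takes 0.05 s, during which the arm holds its last target. There are 200 camera calls.

### The job

The blue enamel plate has just been glued onto the brass cuff: hang that cuff over the steel horn of the green lever press, plate up, and slide it home against the horn's flange so that the plate sits squarely under the ram. Let go of it, then push the red-gripped lever down until the white pad bears on the plate and its spring is about half pressed in (3 of its 6 mm), and hold it there: the program finishes with the robot still holding the lever down. Leave the plain cuff and everything else on the bench where they are.

Things in the scene. Friction and masses are not known exactly. Their poses are not given: they have to be found in the camera images.
- cuff: Brass open cuff standing on its two ends, blue plate on its crown, 75 g. Inverted U in its y-z plane: 64 mm wide outside (y), 58 inside, 49 high, sides near upright 16 to 33 mm up, 36 mm clear between the ends; band 3 mm thick, 30 mm wide (x). Origin midway between the ends, at their underside; z up, x the way a bar passes through it (either way round will do). Graspable across its sides.
- plate (a point): Centre of the top face of the blue enamel plate (22 mm along the cuff's x, 18 mm along y, 4 mm thick), 53 mm above the cuff's origin.
- press: Green bench lever press, fixed. Origin on the bench below the ram's axis; x from the horn's tip to the column at the back, z up. In mm: foot x -70..155, y -65..65, 26 high; head x -35..145, y -32..32, z 203..320; lever on its +y side in the plane y 105. Ram 24 square, 26 round collar at its end; its white pad's underside 158 up at rest, 16 above the plate of a hung cuff.
- horn_tip (a point): Middle of the top edge at the free tip of the horn, a level steel bar 24 mm wide, 18 mm high, its flat top 135 mm above the bench, running from here (press x -119 mm) back under the ram to its flange. 84 mm of it stands in front of the head, open above.
- horn_home (a point): Point on the horn's top (press x 1 mm) over which the cuff's centre stands when home: band against the flange, a 68 mm steel disc round the horn, front face at press x 16 mm. A hung cuff's crown rests on the horn; its origin is then 46 mm below the horn's top.
- lever (a joint): Lever angle: 0 at rest, pointing to press -x and 15 degrees above level; grows as it goes down, to 0.8 rad (15 degrees below level at 0.52). A spring returns it: about 4 N square to the lever at the grip's middle to start, 6 N at 0.5. The ram falls 30 mm per rad; with the cuff home the pad meets the plate at about 0.54 and its spring is half in at about 0.64, at some 14 N (21 N fully in).
- lever_grip (a point): Middle of the lever's red grip, on its centre line: a round sleeve 22 mm thick and 70 mm long, 150 mm from the lever's axis.
- lever_axis (a point): The lever's hinge axis (level, along the press's y) in the lever's plane, 255 mm above the bench, 30 mm behind the ram's axis.
- nose (a joint): How far the white pad (28 mm disc) under the ram is pushed in against its spring, 0 to 0.006 m; the orange stem seen above the pad shows what is left. 12 N per mm.
- plain_cuff: Silver-coloured cuff of the same shape without a plate, to be left alone. Same frame as the other cuff.
- hammer: Hammer lying on the bench, 250 mm long; leave alone.
- mandrel: Steel ring mandrel lying on the bench, 300 mm long; leave alone.
- torch: Standing hand torch, silver can 66 mm across, 185 mm high; leave alone.
- pliers: Blue-handled pliers lying on the bench, 140 mm long; leave alone.
- compound_jar: Jar with a black lid, 64 mm across, 70 mm high; leave alone.
Things that resemble listed ones, but are neither listed nor needed, are in the scene too. Of the things like the cuff, leave any that is orange or pink; of the rest the larger one is meant.

How it is judged:
By the outcome, as a careful person would: the job done as asked, in the order asked, and still so for the second after the job is handed in, while the arm keeps its last pose, push and grip.
It also fails if it takes over 67 s, if anything falls off the work surface, if the arm or the gripper's body presses on something with over 40 N, if the wrist force passes 120 N, or if a joint passes its speed limit or range.

## Working session

There is one attempt and no reset: what is moved stays moved. The work goes in short steps, Python scripts to look and compute and a tool call to move; the robot and the scene stay as the last step left them, time stands still between calls to the robot, and variables do not carry over. Pictures are saved under pics/ and viewed, at most 10 in all, crops included, and the job is handed in when it is done.

Besides the shell and the picture viewer there is one more tool, called after "Call:" in YAML: its name, and indented under it one key for each argument. play_rows: Moves the arm, as the interface text tells. Its arguments: {"type":"object","properties":{"rows":{"type":"array","items":{"type":"array","items":{"type":"number"}}},"grip_force":{"type":"number"}},"required":["rows"]}

```bash
mkdir -p pics; cat > h.py <<'E'
import numpy as np, cv2
from cell import r
def cap(n,f=None):
    p=r.camera_params(n); a,d=r.capture(n)
    if f: cv2.imwrite('pics/'+f,a[:,:,::-1])
    return p,a,d
def cloud(p,d):
    v,u=np.mgrid[:d.shape[0],:d.shape[1]]
    K=p['mtx']; c=np.stack([(u-K[0,2])*d/K[0,0],(v-K[1,2])*d/K[1,1],d],-1)
    w=(c-np.array(p['t']))@np.array(p['R']); w[d<=0]=np.nan
    return w
E
python3 - <<'E'
from h import *
P=[]
for n in('scene','top'):
    p,a,d=cap(n,n+'0.png'); np.savez(n+'0.npz',a=a,w=cloud(p,d))
    for t in('cuff','press','lever_grip'):
        print(n,t,[(np.round(x['rect']),round(x['score'],2)) for x in r.search_frame(n,t)])
o=r.get_obs();print(o['time'],o['position'],o['eef_rot'],o['width'])
E
```

```text
scene cuff [(array([391., 288., 409., 312.]), 0.74), (array([415., 321., 438., 342.]), 0.61), (array([378., 313., 395., 329.]), 0.59), (array([406., 278., 422., 295.]), 0.56)]
scene press [(array([220., 136., 291., 248.]), 0.64)]
scene lever_grip [(array([225., 172., 255., 197.]), 0.77)]
top cuff [(array([144., 226., 158., 240.]), 0.74), (array([142., 206., 156., 219.]), 0.68), (array([148., 254., 156., 273.]), 0.63), (array([107., 216., 123., 237.]), 0.48)]
top press [(array([286., 147., 385., 247.]), 0.82)]
top lever_grip [(array([286., 146., 357., 172.]), 0.95)]
0.4 [ 0.16635891 -0.62828659  0.21635492] [[ 9.66701536e-01  2.55906507e-01 -2.37164180e-05]
 [ 2.55906505e-01 -9.66701507e-01  2.37140853e-04]
 [ 3.77591905e-05 -2.35313613e-04 -9.99999972e-01]] 0.9988655363977026
```

View pics/scene0.png

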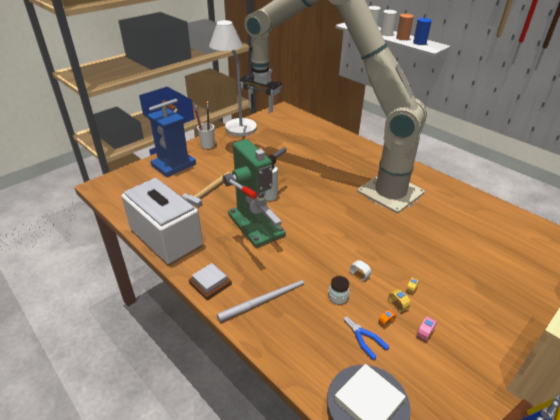

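View pics/top0.png

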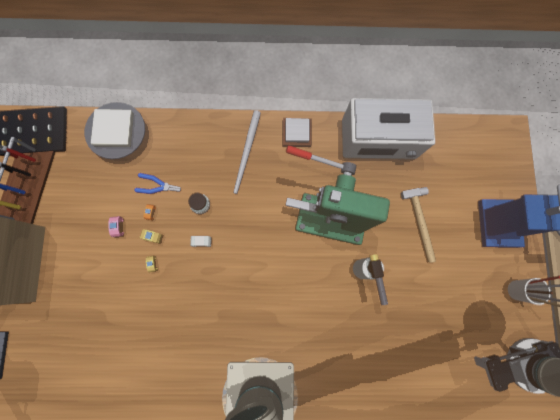

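Candidates: top (149,212) orange, (116,227) pink, (151,264) small yellow/brass, (151,237) larger brass with a blue plate; (200,241) is the plain silver cuff. I choose (151,237), which is (400,299) in the scene picture. Next I crop it and measure.

```bash
python3 - <<'E'
from h import *
T=np.load('top0.npz');S=np.load('scene0.npz')
c1=cv2.resize(T['a'][190:290,90:220,::-1],None,fx=4,fy=4,interpolation=cv2.INTER_CUBIC)
c2=cv2.resize(S['a'][250:350,345:445,::-1],(400,400),interpolation=cv2.INTER_CUBIC)
im=np.zeros((400,920,3),np.uint8);im[:,:520]=c1;im[:,520:]=c2
cv2.imwrite('pics/crop.png',cv2.resize(im,(800,348)))
for n,D,pts in(('top',T,[(151,237),(151,264),(149,212),(116,227),(200,241),(198,203),(300,155),(348,170),(290,204),(312,207),(330,210),(355,205),(385,205),(305,225),(362,240),(323,197),(368,270)]),('scene',S,[(400,299),(249,192),(228,180),(275,218),(262,205)])):
    for u,v in pts: print(n,(u,v),np.round(D['w'][v,u],3))
# top faces
w=T['w'];a=T['a'].astype(int)
sub=(slice(222,252),slice(135,168))
ws=w[sub];m=(ws[...,2]>.03)
print('cuff pts',m.sum(),np.nanmin(ws[m],0),np.nanmax(ws[m],0))
bl=(a[sub][...,2]>a[sub][...,0]+20);print('blue',np.nanmedian(ws[bl],0),bl.sum())
q=ws[m][:,:2];print(cv2.minAreaRect((q*1000).astype(np.float32)))
# head of press
for lo,hi in((.28,.34),(.125,.14),(.018,.034)):
    m=(w[...,2]>lo)&(w[...,2]<hi);m[:, :280]=0;m[:,395:]=0;m[:140]=0;m[250:]=0
    g=(a[...,1]>a[...,0]+10) if lo!=.125 else np.ones(m.shape,bool)
    q=w[m&g][:,:2];print(lo,len(q),cv2.minAreaRect((q*1000).astype(np.float32)),cv2.boxPoints(cv2.minAreaRect((q*1000).astype(np.float32))).round().tolist())
E
```

```text
top (151, 237) [0.484 0.352 0.055]
top (151, 264) [0.4   0.352 0.037]
top (149, 212) [0.566 0.369 0.043]
top (116, 227) [0.515 0.466 0.052]
top (200, 241) [0.474 0.198 0.051]
top (198, 203) [0.592 0.206 0.075]
top (300, 155) [ 0.685 -0.102  0.3  ]
top (348, 170) [ 0.653 -0.235  0.276]
top (290, 204) [ 0.582 -0.084  0.138]
top (312, 207) [ 0.575 -0.152  0.132]
top (330, 210) [ 0.537 -0.18   0.303]
top (355, 205) [ 0.547 -0.241  0.322]
top (385, 205) [ 0.549 -0.319  0.321]
top (305, 225) [ 0.533 -0.14   0.026]
top (362, 240) [ 0.486 -0.328  0.025]
top (323, 197) [ 0.567 -0.16   0.321]
top (368, 270) [ 0.387 -0.313  0.149]
scene (400, 299) [0.503 0.371 0.046]
scene (249, 192) [ 0.705 -0.082  0.309]
scene (228, 180) [ 0.672 -0.227  0.264]
scene (275, 218) [ 0.586 -0.094  0.133]
scene (262, 205) [ 0.57  -0.177  0.134]
cuff pts 184 [0.47001419 0.32943456 0.03009103] [0.51094484 0.39230735 0.059619  ]
blue [0.49030043 0.36147623 0.05467376] 31
((490.63177490234375, 361.6582946777344), (62.138221740722656, 29.675575256347656), 76.2035140991211)
0.28 1516 ((579.591064453125, -242.55079650878906), (182.26034545898438, 111.23522186279297), 77.92637634277344) [[506.0, -320.0], [615.0, -343.0], [653.0, -165.0], [544.0, -142.0]]
0.125 344 ((675.23681640625, -240.08644104003906), (261.9955749511719, 295.5223083496094), 70.75367736816406) [[493.0, -315.0], [772.0, -412.0], [858.0, -165.0], [579.0, -68.0]]
0.018 1046 ((556.0525512695312, -229.4749755859375), (222.11917114257812, 126.55011749267578), 77.47505950927734) [[470.0, -324.0], [594.0, -352.0], [642.0, -135.0], [518.0, -107.0]]
```

View pics/crop.png

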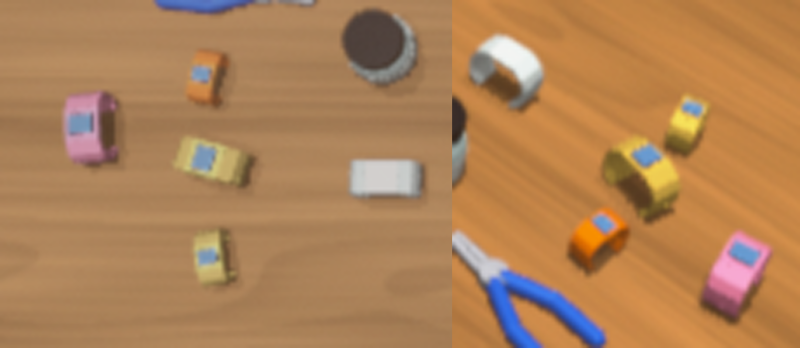

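The crop shows the larger brass cuff with its blue plate at (211,161), and the smaller look-alike at (211,257), so the choice stands. Before planning the slide under the head I need to know how the gripper's body is shaped.

```bash
python3 - <<'E'
from h import *
o=r.get_obs();R=np.array(o['eef_rot']);t=np.array(o['position'])
for n in('scene','top'):
    w=np.load(n+'0.npz')['w']; q=(w-t)@R
    m=(np.abs(q[...,0])<.15)&(np.abs(q[...,1])<.15)&(q[...,2]<.03)&(q[...,2]>-.3)
    q=q[m]*1000
    print(n,len(q))
    for a in range(-300,30,20):
        s=q[(q[:,2]>=a)&(q[:,2]<a+20)]
        if len(s): print(a,len(s),'x',s[:,0].min().round(),s[:,0].max().round(),'y',s[:,1].min().round(),s[:,1].max().round())
S=np.load('scene0.npz')['a']
p,a,d=cap('wrist')
A=cv2.resize(S[40:150,220:330,::-1],(400,400),interpolation=cv2.INTER_CUBIC)
B=cv2.resize(a[:,:,::-1],(400,300));im=np.zeros((400,800,3),np.uint8);im[:,:400]=A;im[:300,400:]=B
cv2.imwrite('pics/g.png',im)
print('wristcam pos tool', (-np.array(p['R']).T@p['t']-t)@R, np.array(p['R'])@R)
E
```

```text
scene 1569
-300 221 x -21.0 107.0 y -40.0 148.0
-280 232 x -24.0 112.0 y -39.0 149.0
-260 87 x -18.0 43.0 y -40.0 24.0
-240 92 x -19.0 45.0 y -41.0 28.0
-220 78 x -13.0 47.0 y -43.0 31.0
-200 82 x -22.0 41.0 y -40.0 34.0
-180 86 x -34.0 43.0 y -46.0 25.0
-160 75 x -19.0 32.0 y -46.0 15.0
-140 228 x -38.0 40.0 y -95.0 87.0
-120 143 x -31.0 42.0 y -92.0 87.0
-100 97 x -32.0 40.0 y -85.0 80.0
-80 27 x -14.0 19.0 y -63.0 59.0
-60 41 x -5.0 16.0 y -61.0 62.0
-40 33 x -7.0 18.0 y -65.0 58.0
-20 33 x -8.0 18.0 y -65.0 59.0
0 14 x -7.0 13.0 y -57.0 57.0
top 3097
-280 153 x -16.0 36.0 y -36.0 -11.0
-260 235 x -27.0 38.0 y -38.0 6.0
-240 299 x -33.0 41.0 y -38.0 18.0
-220 173 x -28.0 40.0 y -38.0 20.0
-200 281 x -29.0 39.0 y -42.0 20.0
-180 279 x -33.0 38.0 y -42.0 4.0
-160 100 x -19.0 26.0 y -42.0 11.0
-140 1001 x -33.0 36.0 y -91.0 89.0
-120 319 x -33.0 36.0 y -87.0 83.0
-100 93 x -29.0 36.0 y -81.0 80.0
-80 9 x 5.0 11.0 y 48.0 56.0
-60 16 x -8.0 11.0 y -61.0 54.0
-40 56 x -7.0 12.0 y -60.0 59.0
-20 62 x -9.0 12.0 y -60.0 57.0
0 21 x -5.0 11.0 y -58.0 53.0
wristcam pos tool [ 0.07122811  0.00129712 -0.16801979] [[-8.11118287e-04  9.99999614e-01 -3.38790041e-04]
 [-9.69257444e-01 -8.69541133e-04 -2.46047252e-01]
 [-2.46047451e-01  1.28801344e-04  9.69257775e-01]]
```

View pics/g.png

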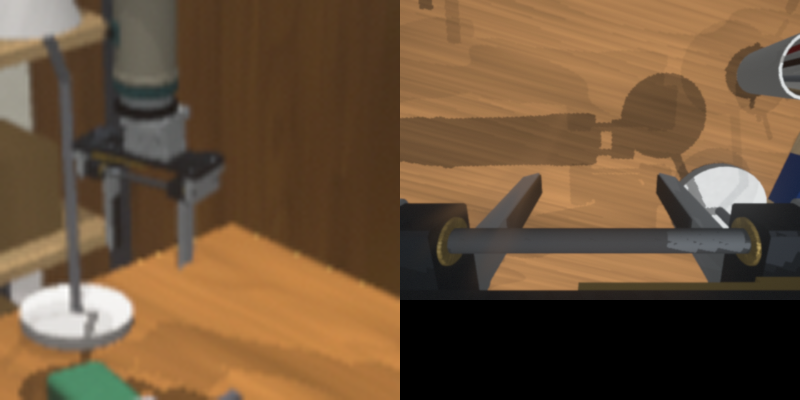

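The body is a slab about 57 mm thick (±37 × ±89 mm) with a round flange above it, so with the tool vertical it can't pass under the head. I'll deal with the slide later. First I lift clear and travel to the cuff.

Call:
play_rows:
  rows:
    - [0,0,1,0,1]
    - [0,0,1,0,1]
    - [0,0,1,0,1]
    - [0,0.3,1,0,1]
    - [0.3,0.8,1,-0.5,1]
    - [0.5,1,1,-0.5,1]
    - [0.5,1,0,-0.5,1]
    - [0.5,1,0,-0.5,1]
    - [0.5,1,0,-0.5,1]
    - [0.5,1,0,-0.5,1]
    - [0.5,1,0,-0.5,1]
    - [0.5,1,0,0,1]

```text
time: 1.95
position: [0.2808, -0.3843, 0.3967]
eef_rot: [[0.974, -0.228, 0.0], [-0.228, -0.974, -0.0], [0.0, 0.0, -1.0]]
wrist_force: [0.2, -0.0, -0.0]
width: 0.999
finger_force: 0.0
```

Call:
play_rows:
  rows:
    - [0.5,1,0,0,1]
    - [0.5,1,0,0,1]
    - [0.5,1,0,0,1]
    - [0.5,1,0,0,1]
    - [0.5,1,0,0,1]
    - [0.5,1,0,0,1]
    - [0.5,1,0,0,1]
    - [0.5,1,0,0,1]
    - [0.5,1,0,0,1]
    - [0.5,1,0,0,1]
    - [0.5,1,0,0,1]
    - [0.5,1,0,0,1]

```text
time: 3.45
position: [0.4607, -0.0244, 0.3967]
eef_rot: [[0.974, -0.228, 0.0], [-0.228, -0.974, -0.0], [0.001, 0.0, -1.0]]
wrist_force: [0.8, 0.1, 0.9]
width: 1.002
finger_force: 0.0
```

```bash
python3 - <<'E'
from h import *
o=r.get_obs();print(o['time'],np.round(o['q'],1),o['position'].round(4),np.round(o['eef_rot'],3),o['wrist_force'])
E
```

```text
3.45 [  11.7   10.7  -14.9   98.6    2.9   71.1 -107. ] [ 0.4607 -0.0244  0.3967] [[ 0.974 -0.228  0.   ]
 [-0.228 -0.974 -0.   ]
 [ 0.001  0.    -1.   ]] [0.82671587 0.10321962 0.86260434]
```

Call:
play_rows:
  rows:
    - [1,0.8,0,0,1]
    - [1,0.8,0,0,1]
    - [1,0.8,0,0,1]
    - [1,0.8,0,0,1]
    - [1,0.8,0,0,1]
    - [1,0.8,0,0,1]
    - [1,0.8,0,0,1]
    - [1,0.8,0,0,1]
    - [1,0.8,0,0,1]
    - [1,0.8,0,0,1]
    - [1,0.6,0,0,1]
    - [1,0.4,0,0,1]

```text
time: 4.95
position: [0.797, 0.2403, 0.3898]
eef_rot: [[0.979, -0.202, 0.008], [-0.201, -0.979, -0.022], [0.012, 0.02, -1.0]]
wrist_force: [-0.0, 0.6, 0.5]
width: 1.0
finger_force: 0.0
```

Call:
play_rows:
  rows:
    - [1,0.3,0,0,1]
    - [1,0.3,0,0,1]
    - [1,0.3,0,0,1]
    - [1,0.3,0,0,1]

```text
time: 5.45
position: [0.8121, 0.2529, 0.383]
eef_rot: [[0.985, -0.171, 0.034], [-0.17, -0.985, -0.028], [0.039, 0.022, -0.999]]
wrist_force: [-1.0, -0.1, -0.1]
width: 0.998
finger_force: 0.0
```

```bash
python3 - <<'E'
from h import *
o=r.get_obs();print(o['time'],np.round(o['q'],1),o['position'].round(4),np.round(o['eef_rot'],3),o['wrist_force'])
E
```

```text
5.45 [ -14.9   61.6  -71.3   10.6   68.9  113.5 -124.7] [0.8121 0.2529 0.383 ] [[ 0.985 -0.171  0.034]
 [-0.17  -0.985 -0.028]
 [ 0.039  0.022 -0.999]] [-1.04256732 -0.14078374 -0.08758374]
```

Call:
play_rows:
  rows:
    - [-1,0,-1,0,1]
    - [-1,0,-1,0,1]
    - [-1,0.2,-1,0,1]
    - [-1,0.3,-0.5,0,1]
    - [-1,0.3,0,0,1]
    - [-1,0.3,0,0,1]
    - [-1,0.3,0,0,1]
    - [-1,0.3,0,0,1]

```text
time: 6.45
position: [0.5872, 0.3075, 0.2952]
eef_rot: [[0.985, -0.165, 0.046], [-0.164, -0.986, -0.026], [0.05, 0.018, -0.999]]
wrist_force: [0.5, -0.4, 0.5]
width: 0.999
finger_force: 0.0
```

```bash
python3 - <<'E'
from h import *
o=r.get_obs();print(o['time'],np.round(o['q'],1),o['position'].round(4),np.round(o['eef_rot'],3),o['wrist_force'])
E
```

```text
6.45 [   1.8   46.9  -69.6   79.4   46.7   83.2 -166.2] [0.5872 0.3075 0.2952] [[ 0.985 -0.165  0.046]
 [-0.164 -0.986 -0.026]
 [ 0.05   0.018 -0.999]] [ 0.48858821 -0.38912035  0.49708474]
```

Call:
play_rows:
  rows:
    - [-0.3,0.15,0,1,1]
    - [-0.3,0.15,0,1,1]
    - [-0.3,0.15,0,1,1]
    - [-0.3,0.15,0,1,1]
    - [-0.3,0.15,0,1,1]
    - [-0.3,0.15,0,1,1]
    - [-0.3,0.15,0,1,1]
    - [-0.3,0.15,0,1,1]
    - [-0.3,0.15,0,1,1]
    - [-0.3,0.15,0,1,1]
    - [-0.3,0.15,0,1,1]
    - [0,0.15,0,1,1]

```text
time: 7.95
position: [0.4884, 0.3614, 0.2955]
eef_rot: [[0.054, 0.998, 0.02], [0.997, -0.055, 0.052], [0.053, 0.017, -0.998]]
wrist_force: [-0.3, -1.0, -0.2]
width: 1.0
finger_force: 0.0
```

Call:
play_rows:
  rows:
    - [0,0,0,1,1]
    - [0,0,0,1,1]
    - [0,0,0,1,1]
    - [0,0,0,1,1]
    - [0,0,0,1,1]
    - [0,0,0,1,1]
    - [0,0,0,1,1]
    - [0,0,0,1,1]
    - [0,0,0,1,1]
    - [0,0,0,1,1]

```text
time: 9.2
position: [0.4892, 0.3611, 0.2953]
eef_rot: [[-0.972, 0.229, -0.049], [0.227, 0.973, 0.032], [0.055, 0.02, -0.998]]
wrist_force: [-0.7, -1.3, -0.1]
width: 0.999
finger_force: 0.0
```

```bash
cat > st.py <<'E'
from h import *
o=r.get_obs();R=np.array(o['eef_rot'])
print(round(o['time'],2),np.round(o['q'],1),o['position'].round(4),'\n',np.round(R,3),o['wrist_force'].round(1),'ty',np.degrees(np.arctan2(R[1,1],R[0,1])).round(1),'w',round(o['width'],3))
E
cat > cuff.py <<'E'
from h import *
p,a,d=cap('wrist','wr_%d.png'%(r.get_obs()['time']*100)); w=cloud(p,d); a=a.astype(int)
dd=np.linalg.norm(w[...,:2]-[.4905,.3615],axis=-1)<.06
m=dd&(w[...,2]>.012)&(a[...,0]>a[...,2]-60)
b=dd&(w[...,2]>.04)&(a[...,2]>a[...,0]+20)
q=w[m][:,:2]; print(m.sum(),cv2.minAreaRect((q*1000).astype(np.float32)))
rr=cv2.minAreaRect((w[b][:,:2]*1000).astype(np.float32)); print('plate',b.sum(),rr,np.median(w[b],0).round(4))
E
python3 st.py; python3 cuff.py
```

```text
9.2 [ -0.7  44.3 -70.9  85.6  38.8  79.1   3.7] [0.4892 0.3611 0.2953] 
 [[-0.972  0.229 -0.049]
 [ 0.227  0.973  0.032]
 [ 0.055  0.02  -0.998]] [-0.7 -1.3 -0.1] ty 76.8 w 0.999
52645 ((503.2063293457031, 357.16680908203125), (116.55265808105469, 85.5560073852539), 76.86090087890625)
plate 250 ((483.5177917480469, 364.72198486328125), (16.66144371032715, 34.96549987792969), 67.6866226196289) [0.4868 0.3647 0.0534]
```

```bash
ls pics
```

```text
crop.png
g.png
scene0.png
top0.png
wr_919.png
```

View pics/wr_919.png

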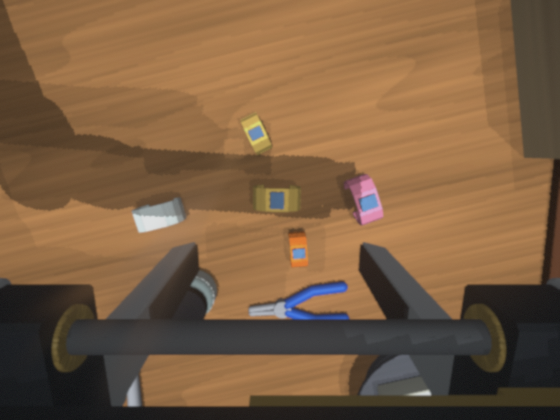

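The wrist view shows the brass cuff at (277,199), in line with the fingers. The pink one is at (368,202) and the orange one at (298,253), both beside it. I redo the measurement with a tighter mask.

```bash
cat > cuff.py <<'E'
from h import *
import sys
p,a,d=cap('wrist'); w=cloud(p,d)
z=w[...,2]; dd=np.linalg.norm(w[...,:2]-[.4905,.3615],axis=-1)<.045
m=dd&(z>.035)&(z<.07)
mm=cv2.connectedComponents(m.astype(np.uint8))[1]
K=max(range(1,mm.max()+1),key=lambda k:(mm==k).sum()); m=mm==K
q=w[m][:,:2]; print(m.sum(),cv2.minAreaRect((q*1000).astype(np.float32)))
m2=m&(z>.051)&(z<.058); print('plate',m2.sum(),cv2.minAreaRect((w[m2][:,:2]*1000).astype(np.float32)),np.median(w[m2],0))
# press horn from stored top
T=np.load('top0.npz');w=T['w'];m=(w[...,2]>.128)&(w[...,2]<.145);m[:,:280]=0;m[:,325:]=0;m[:190]=0;m[220:]=0
q=w[m][:,:2]*1000;print('horn',len(q),cv2.minAreaRect(q.astype(np.float32)),cv2.fitLine(q.astype(np.float32),cv2.DIST_HUBER,0,.01,.01).ravel(),np.median(w[m][:,2]))
E
python3 cuff.py
```

```text
1054 ((490.9386901855469, 362.42608642578125), (60.585269927978516, 30.222999572753906), 75.73855590820312)
plate 236 ((489.7874450683594, 362.22235107421875), (20.361711502075195, 24.94899559020996), 86.60447692871094) [0.49071115 0.36209751 0.05266405]
horn 235 ((582.1649169921875, -118.58270263671875), (95.8515396118164, 24.365747451782227), 77.60713958740234) [ 2.4184301e-01  9.7031540e-01  5.8214771e+02 -1.1380782e+02] 0.136256902154293
```

Call:
play_rows:
  rows:
    - [0.05,0.04,-1,-0.1,0.86]
    - [0,0,-1,0,0.86]
    - [0,0,-1,0,0.86]
    - [0,0,-1,0,0.86]
    - [0,0,-1,0,0.86]
    - [0,0,-1,0,0.86]
    - [0,0,-0.7,0,0.86]
    - [0,0,-0.6,0,0.86]
    - [0,0,-0.6,0,0.86]
    - [0,0,-0.5,0,0.86]
    - [0,0,0,0,0.86]

```text
time: 10.68
position: [0.4916, 0.3613, 0.0415]
eef_rot: [[-0.968, 0.246, -0.048], [0.245, 0.969, 0.03], [0.054, 0.018, -0.998]]
wrist_force: [0.6, -0.3, 0.4]
width: 0.861
finger_force: 0.0
```

```bash
python3 st.py
```

```text
10.68 [ -5.4  59.7 -58.2  98.8  56.3  56.7  -9. ] [0.4916 0.3613 0.0415] 
 [[-0.968  0.246 -0.048]
 [ 0.245  0.969  0.03 ]
 [ 0.054  0.018 -0.998]] [ 0.6 -0.3  0.4] ty 75.7 w 0.861
```

Call:
play_rows:
  rows:
    - [0,0.03,-0.4,0,0.86]
    - [0,0,-0.38,0,0.86]
    - [0,0,0,0,0.5]
    - [0,0,0,0,0.5]
    - [0,0,0,0,0.5]
    - [0,0,0,0,0.5]
  grip_force: 15

```text
time: 11.42
position: [0.4922, 0.3628, 0.0194]
eef_rot: [[-0.968, 0.246, -0.046], [0.245, 0.969, 0.032], [0.052, 0.019, -0.998]]
wrist_force: [0.2, 0.3, -0.4]
width: 0.678
finger_force: 15.0
```

Call:
play_rows:
  rows:
    - [0,0,0.5,0,0.5]
    - [0,0,1,0,0.5]
    - [0,0,1,0,0.5]
    - [0,0,1,0,0.5]
    - [0,0,1,0,0.5]
    - [0,0,1,0,0.5]
    - [0,0,1,0,0.5]

```text
time: 12.3
position: [0.4918, 0.3629, 0.2164]
eef_rot: [[-0.968, 0.246, -0.046], [0.244, 0.969, 0.032], [0.052, 0.02, -0.998]]
wrist_force: [0.5, -0.7, -1.8]
width: 0.68
finger_force: 15.0
```

```bash
python3 st.py
```

```text
12.3 [ -2.   48.1 -66.7  91.3  42.8  70.8  -0.2] [0.4918 0.3629 0.2164] 
 [[-0.968  0.246 -0.046]
 [ 0.244  0.969  0.032]
 [ 0.052  0.02  -0.998]] [ 0.5 -0.7 -1.8] ty 75.8 w 0.68
```

Call:
play_rows:
  rows:
    - [0.3,-1,0,-0.92,0.5]
    - [0.3,-1,0,-0.92,0.5]
    - [0.3,-1,0,-0.92,0.5]
    - [0.3,-1,0,-0.92,0.5]
    - [0.3,-1,0,-0.92,0.5]
    - [0.3,-1,0,-0.92,0.5]
    - [0.3,-1,0,-0.92,0.5]
    - [0.3,-1,0,-0.92,0.5]
    - [0.3,-1,0,-0.92,0.5]
    - [0.3,-1,-0.5,-0.92,0.5]
    - [0.3,-0.5,-1,-0.92,0.5]
    - [0.3,0,-1,-0.92,0.5]

```text
time: 13.8
position: [0.6007, 0.0458, 0.1395]
eef_rot: [[0.223, 0.974, 0.032], [0.973, -0.224, 0.046], [0.052, 0.021, -0.998]]
wrist_force: [0.6, -0.6, -0.6]
width: 0.677
finger_force: 15.0
```

```bash
cat > pr.py <<'E'
from st import *
O=np.array([.566,-.188]);ex=np.array([-.216,-.976]);ey=np.array([.976,-.216])
t=o['position'][:2]-O;print('press xy mm',(t@ex*1000).round(1),(t@ey*1000).round(1))
E
python3 pr.py
```

```text
13.8 [ 20.8  42.7 -43.6 100.5  35.3  48.9 -50.9] [0.6007 0.0458 0.1395] 
 [[ 0.223  0.974  0.032]
 [ 0.973 -0.224  0.046]
 [ 0.052  0.021 -0.998]] [ 0.6 -0.6 -0.6] ty -13.0 w 0.677
press xy mm -235.7 -16.7
```

```bash
python3 - <<'E'
from h import *
p,a,d=cap('wrist','wr2.png');w=cloud(p,d)
O=np.array([.566,-.188]);ex=np.array([-.216,-.976]);ey=np.array([.976,-.216])
x=(w[...,:2]-O)@ex;y=(w[...,:2]-O)@ey;z=w[...,2]
m=(x>-.13)&(x<-.03)&(abs(y)<.03)&(z>.12)&(z<.15)
print(m.sum());q=np.stack([x[m],y[m]],1)*1000
print(cv2.minAreaRect(q.astype(np.float32)),np.median(z[m]),q.min(0),q.max(0))
E
```

```text
0
  return _methods._mean(a, axis=axis, dtype=dtype,
  ret = ret.dtype.type(ret / rcount)
Traceback (most recent call last):
ValueError: zero-size array to reduction operation minimum which has no identity
```

View pics/wr2.png

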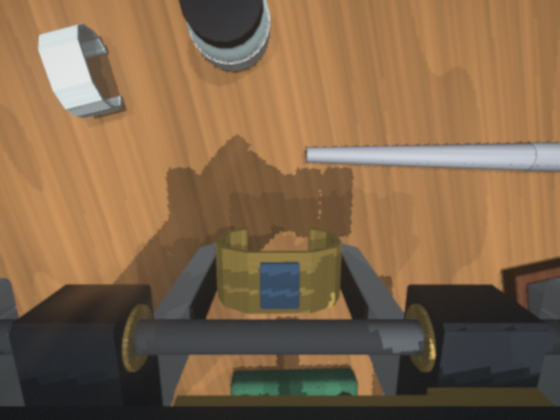

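Call:
play_rows:
  rows:
    - [0,-0.86,-0.4,0.03,0.5]
    - [0,-0.86,-0.4,0.03,0.5]
    - [0,-0.86,0,0,0.5]
    - [0,0,0,0,0.5]
    - [0,0,0,0,0.5]

```text
time: 14.48
position: [0.6004, -0.0278, 0.1164]
eef_rot: [[0.206, 0.978, 0.031], [0.977, -0.208, 0.049], [0.054, 0.02, -0.998]]
wrist_force: [-0.1, 0.5, -0.8]
width: 0.686
finger_force: 15.0
```

```bash
python3 pr.py; python3 - <<'E'
from h import *
p,a,d=cap('scene','sc2.png');w=cloud(p,d);np.savez('sc2.npz',a=a,w=w)
O=np.array([.566,-.188]);ex=np.array([-.216,-.976]);ey=np.array([.976,-.216])
x=(w[...,:2]-O)@ex;y=(w[...,:2]-O)@ey;z=w[...,2]
m=(x>-.13)&(x<-.03)&(abs(y)<.03)&(z>.128)&(z<.145);q=np.stack([x[m],y[m]],1)*1000
if len(q): print(len(q),cv2.minAreaRect(q.astype(np.float32)),np.median(z[m]))
cv2.imwrite('pics/sc2c.png',cv2.resize(a[110:290,180:400,::-1],(660,540),interpolation=cv2.INTER_CUBIC))
E
```

```text
14.47 [ 27.7  44.7 -43.3 101.3  37.2  47.1 -44.3] [ 0.6004 -0.0278  0.1164] 
 [[ 0.206  0.978  0.031]
 [ 0.977 -0.208  0.049]
 [ 0.054  0.02  -0.998]] [-0.1  0.5 -0.8] ty -12.0 w 0.686
press xy mm -163.7 -1.1
6 ((-111.87947082519531, 5.238585472106934), (27.688264846801758, 5.797729969024658), 47.53171920776367) 0.13079081680800297
```

View pics/sc2c.png

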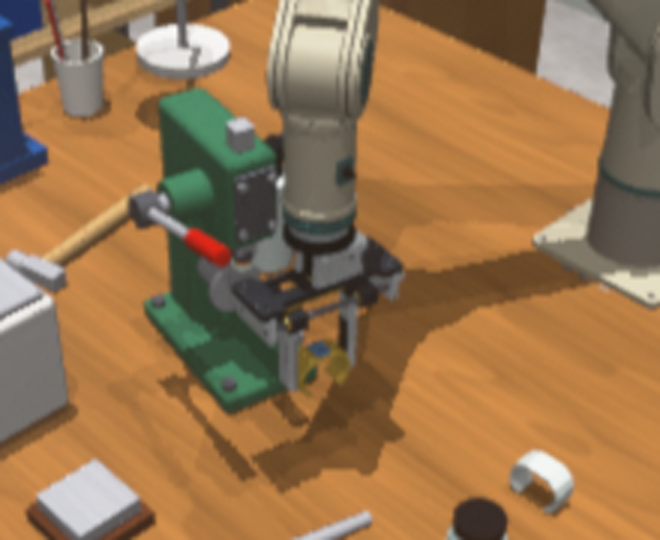

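Call:
play_rows:
  rows:
    - [-0.16,-0.78,0,0,0.5]
    - [-0.16,-0.78,0,0,0.5]
    - [-0.16,-0.78,0,0,0.5]
    - [0,0,0,0,0.5]
    - [0,0,-0.15,0,0.5]
    - [0,0,0,0,0.5]

```text
time: 15.28
position: [0.5857, -0.0978, 0.1106]
eef_rot: [[0.206, 0.978, 0.029], [0.977, -0.207, 0.049], [0.054, 0.019, -0.998]]
wrist_force: [0.3, -0.7, -1.0]
width: 0.681
finger_force: 15.0
```

```bash
python3 pr.py
```

```text
15.28 [ 34.9  45.1 -43.7 102.2  37.8  46.7 -38.1] [ 0.5857 -0.0978  0.1106] 
 [[ 0.206  0.978  0.029]
 [ 0.977 -0.207  0.049]
 [ 0.054  0.019 -0.998]] [ 0.3 -0.7 -1. ] ty -11.9 w 0.681
press xy mm -92.2 -0.3
```

Call:
play_rows:
  rows:
    - [0,0,-0.08,0,0.5]
    - [0,0,0,0,0.5]
    - [0,0,0,0,0.7]
    - [0,0,0,0,0.8]
    - [0,0,0,0,0.85]
    - [0,0,0,0,0.85]

```text
time: 16.02
position: [0.5857, -0.0999, 0.1084]
eef_rot: [[0.208, 0.978, 0.03], [0.977, -0.21, 0.047], [0.053, 0.019, -0.998]]
wrist_force: [0.2, -0.1, 0.4]
width: 0.853
finger_force: 0.0
```

```bash
python3 pr.py; python3 - <<'E'
from h import *
p,a,d=cap('wrist','wr3.png');w=cloud(p,d);a=a.astype(int)
O=np.array([.566,-.188]);ex=np.array([-.216,-.976]);ey=np.array([.976,-.216])
x=(w[...,:2]-O)@ex*1000;y=(w[...,:2]-O)@ey*1000;z=w[...,2]*1000
m=(abs(y)<45)&(x>-125)&(x<-40)&(z>95)&(z<150)
b=m&(a[...,2]>a[...,0]+20)&(z>136);print('blue',b.sum(),np.median(x[b]),np.median(y[b]),np.median(z[b]))
s=m&(z>132)&(z<141)&(x<-108);print('horn end',s.sum(),np.median(y[s]),y[s].min(),y[s].max(),x[s].min(),np.median(z[s]))
E
```

```text
16.02 [ 35.   45.2 -43.5 102.3  37.9  46.5 -38.2] [ 0.5857 -0.0999  0.1084] 
 [[ 0.208  0.978  0.03 ]
 [ 0.977 -0.21   0.047]
 [ 0.053  0.019 -0.998]] [ 0.2 -0.1  0.4] ty -12.1 w 0.853
press xy mm -90.2 0.2
blue 1671 -92.17869164663924 0.34196955123014783 141.78046666962842
horn end 1101 0.8032126379086306 -10.784087332449472 12.576776346303943 -118.14298855964218 134.49966583809706
```

View pics/wr3.png

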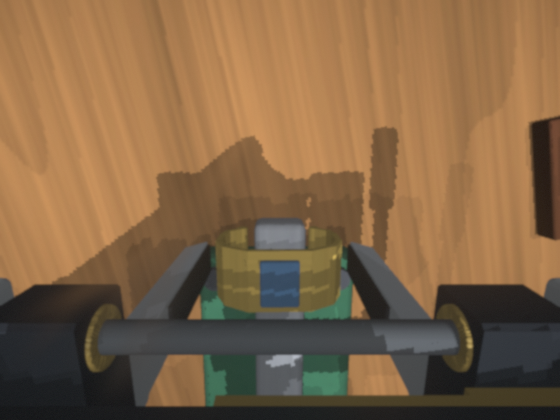

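The cuff hangs correctly: the plate reads 141.8 mm up at press x -92, y 0.3, and the horn tip reads -118, so the press frame is good to about 1 mm. A vertical tool can't push it the rest of the way, because the body is blocked by the head. The arm does tilt the tool at the edge of its reach and keeps that tilt, so I retreat and build up about 35° of tilt in free air.

Call:
play_rows:
  rows:
    - [0.22,0.98,0,0,0.85]
    - [0.22,0.98,0,0,0.85]
    - [0.22,0.98,0,0,0.85]
    - [0.1,1,0.5,0,0.85]
    - [0,1,1,0,0.85]
    - [0,1,1,1,0.85]
    - [0,1,1,1,0.6]
    - [0,1,1,1,0.6]
    - [0,1,1,1,0.6]
    - [0,0,1,1,0.6]
    - [0,0,1,1,0.6]
    - [0,0,1,1,0.6]

```text
time: 17.58
position: [0.6084, 0.1682, 0.3643]
eef_rot: [[-0.697, 0.717, -0.023], [0.716, 0.697, 0.051], [0.053, 0.019, -0.998]]
wrist_force: [0.3, 0.2, 0.3]
width: 0.598
finger_force: 0.0
```

Call:
play_rows:
  rows:
    - [0,0,1,1,0.6]
    - [0,0,1,1,0.6]
    - [0,0,1,1,0.6]
    - [0,0,1,1,0.6]
    - [0,0,1,1,0.6]
    - [0,0,1,1,0.6]
    - [0,0,1,1,0.6]
    - [0,0,1,1,0.6]

```text
time: 18.58
position: [0.6059, 0.1699, 0.5466]
eef_rot: [[-0.984, -0.143, -0.104], [-0.143, 0.99, -0.012], [0.105, 0.003, -0.994]]
wrist_force: [0.8, 0.7, -2.1]
width: 0.599
finger_force: 0.0
```

```bash
python3 pr.py
```

```text
18.57 [ -4.4  34.4 -35.9  42.   17.9 113.4  68.7] [0.6059 0.1699 0.5466] 
 [[-0.984 -0.143 -0.104]
 [-0.143  0.99  -0.012]
 [ 0.105  0.003 -0.994]] [ 0.8  0.7 -2.1] ty 98.2 w 0.599
press xy mm -357.9 -38.3
```

Call:
play_rows:
  rows:
    - [0,0,1,0,0.6]
    - [0,0,1,0,0.6]
    - [0,0,1,0,0.6]
    - [0,0,1,0,0.6]

```text
time: 19.08
position: [0.5822, 0.1627, 0.5829]
eef_rot: [[-0.987, -0.139, -0.084], [-0.138, 0.99, -0.016], [0.086, -0.004, -0.996]]
wrist_force: [0.1, 0.6, -0.3]
width: 0.601
finger_force: 0.0
```

```bash
python3 pr.py
```

```text
19.07 [-20.7  29.3   7.1  42.3  -4.1 113.5  82.1] [0.5822 0.1627 0.5829] 
 [[-0.987 -0.139 -0.084]
 [-0.138  0.99  -0.016]
 [ 0.086 -0.004 -0.996]] [ 0.1  0.6 -0.3] ty 98.0 w 0.601
press xy mm -345.8 -60.0
```

Call:
play_rows:
  rows:
    - [0.8,0.2,1,0,0.6]
    - [0.8,0.2,1,0,0.6]
    - [0.8,0.2,1,0,0.6]
    - [0.8,0.2,1,0,0.6]
    - [0.8,0.2,1,0,0.6]
    - [0.8,0.2,1,0,0.6]

```text
time: 19.82
position: [0.648, 0.1788, 0.6276]
eef_rot: [[-0.986, -0.142, 0.086], [-0.139, 0.99, 0.037], [-0.091, 0.024, -0.996]]
wrist_force: [1.0, 0.2, -0.6]
width: 0.6
finger_force: 0.0
```

```bash
python3 pr.py
```

```text
19.82 [-19.8  33.    7.9  28.4  -5.7 113.5  82.3] [0.648  0.1788 0.6276] 
 [[-0.986 -0.142  0.086]
 [-0.139  0.99   0.037]
 [-0.091  0.024 -0.996]] [ 1.   0.2 -0.6] ty 98.2 w 0.6
press xy mm -375.7 0.8
```

Call:
play_rows:
  rows:
    - [0.6,0.15,1,0,0.6]
    - [0.6,0.15,1,0,0.6]
    - [0.6,0.15,1,0,0.6]
    - [0.6,0.15,1,0,0.6]
    - [0.6,0.15,1,0,0.6]
    - [0.6,0.15,1,0,0.6]
    - [0.6,0.15,1,0,0.6]
    - [0.6,0.15,1,0,0.6]
    - [0.6,0.15,1,0,0.6]
    - [0.6,0.15,1,0,0.6]

```text
time: 21.08
position: [0.6965, 0.189, 0.7211]
eef_rot: [[-0.93, -0.148, 0.337], [-0.12, 0.987, 0.104], [-0.348, 0.056, -0.936]]
wrist_force: [-0.2, -0.3, -0.4]
width: 0.6
finger_force: 0.0
```

```bash
python3 pr.py
```

```text
21.07 [-19.4  35.1  16.1  11.1 -13.6 113.5  82.4] [0.6965 0.189  0.7211] 
 [[-0.93  -0.148  0.337]
 [-0.12   0.987  0.104]
 [-0.348  0.056 -0.936]] [-0.2 -0.3 -0.4] ty 98.6 w 0.6
press xy mm -396.1 46.0
```

Call:
play_rows:
  rows:
    - [0.1,0,1,0.8,0.6]
    - [0.1,0,1,0.8,0.6]
    - [0.1,0,1,0.8,0.6]
    - [0.1,0,1,0,0.6]
    - [0.1,0,1,0,0.6]
    - [0.1,0,1,0,0.6]
    - [0.1,0,1,0,0.6]
    - [0.1,0,1,0,0.6]

```text
time: 22.08
position: [0.638, 0.1764, 0.8204]
eef_rot: [[-0.779, -0.459, 0.427], [-0.381, 0.888, 0.258], [-0.498, 0.039, -0.867]]
wrist_force: [-0.1, -0.6, -0.5]
width: 0.602
finger_force: 0.0
```

```bash
python3 pr.py
```

```text
22.07 [-14.7  27.4  12.5  10.6 -20.2 113.5  98.9] [0.638  0.1764 0.8204] 
 [[-0.779 -0.459  0.427]
 [-0.381  0.888  0.258]
 [-0.498  0.039 -0.867]] [-0.1 -0.6 -0.5] ty 117.3 w 0.602
press xy mm -371.2 -8.5
```

Call:
play_rows:
  rows:
    - [0.1,0,1,0.8,0.6]
    - [0.1,0,1,0.5,0.6]
    - [0.1,0,1,0,0.6]
    - [0.1,0,1,0,0.6]
    - [0.1,0,1,0,0.6]

```text
time: 22.7
position: [0.6026, 0.1724, 0.8708]
eef_rot: [[-0.655, -0.598, 0.462], [-0.479, 0.801, 0.359], [-0.584, 0.014, -0.811]]
wrist_force: [0.9, -0.6, -0.8]
width: 0.598
finger_force: 0.0
```

Call:
play_rows:
  rows:
    - [0,0,-1,-1,0.53]
    - [0,0,-1,-1,0.53]
    - [0,0,-1,-1,0.53]
    - [0,0,-1,-1,0.53]
    - [0,0,-1,-1,0.53]
    - [0,0,-1,-1,0.53]
    - [0,0,-1,-1,0.53]
    - [0,0,-1,-1,0.53]
    - [0,0,-1,-1,0.53]
    - [0,0,-1,-1,0.53]

```text
time: 23.95
position: [0.6047, 0.1792, 0.5815]
eef_rot: [[-0.605, 0.658, 0.449], [0.542, 0.753, -0.373], [-0.583, 0.018, -0.812]]
wrist_force: [1.2, 0.3, -0.2]
width: 0.53
finger_force: 0.0
```

```bash
cat >> pr.py <<'E'
E3=np.array([[ex[0],ey[0],0],[ex[1],ey[1],0],[0,0,1]]);print('R in press\n',(E3.T@R).round(3))
tip=o['position']+.011*R[:,2];print('tip press',((tip[:2]-O)@ex*1000).round(1),((tip[:2]-O)@ey*1000).round(1),(tip[2]*1000).round(1))
E
python3 pr.py
```

```text
23.95 [-68.7  20.9  48.3  73.5  16.8  76.3  22.3] [0.6047 0.1792 0.5815] 
 [[-0.605  0.658  0.449]
 [ 0.542  0.753 -0.373]
 [-0.583  0.018 -0.812]] [ 1.2  0.3 -0.2] ty 48.9 w 0.53
press xy mm -366.7 -41.6
R in press
 [[-0.398 -0.877  0.267]
 [-0.707  0.479  0.519]
 [-0.583  0.018 -0.812]]
tip press -363.8 -35.9 572.6
```

Call:
play_rows:
  rows:
    - [0,-1,-1,-0.77,0.53]
    - [0,-1,-1,-0.77,0.53]
    - [0,-1,-1,-0.77,0.53]
    - [0,-1,-1,-0.77,0.53]
    - [0,0,-1,-0.77,0.53]
    - [0,0,-1,-0.77,0.53]
    - [0,0,-1,-0.77,0.53]
    - [0,0,-1,-0.77,0.53]
    - [0,0,-1,-0.77,0.53]
    - [0,0,-1,-0.77,0.53]
    - [0,0,-1,0,0.53]

```text
time: 25.32
position: [0.6062, 0.0583, 0.251]
eef_rot: [[0.187, 0.976, -0.114], [0.79, -0.218, -0.573], [-0.584, 0.017, -0.811]]
wrist_force: [-0.3, 0.7, -1.0]
width: 0.527
finger_force: 0.0
```

```bash
python3 pr.py
```

```text
25.32 [-49.8  52.3  53.   80.7  -5.5  74.2 -17.2] [0.6062 0.0583 0.251 ] 
 [[ 0.187  0.976 -0.114]
 [ 0.79  -0.218 -0.573]
 [-0.584  0.017 -0.811]] [-0.3  0.7 -1. ] ty -12.6 w 0.527
press xy mm -249.0 -14.0
R in press
 [[-0.811  0.002  0.584]
 [ 0.012  0.999  0.013]
 [-0.584  0.017 -0.811]]
tip press -242.6 -13.8 242.0
```

Call:
play_rows:
  rows:
    - [-0.06,-0.6,-1,0,0.53]
    - [-0.06,-0.6,-1,0,0.53]
    - [-0.06,-0.7,-1,0,0.53]
    - [-0.07,-0.8,-1,0,0.53]
    - [-0.07,-0.88,-0.33,0,0.53]
    - [0,0,0,0,0.53]

```text
time: 26.08
position: [0.5946, -0.0508, 0.1222]
eef_rot: [[0.188, 0.975, -0.117], [0.789, -0.221, -0.574], [-0.585, 0.015, -0.811]]
wrist_force: [0.3, -0.3, -1.0]
width: 0.53
finger_force: 0.0
```

```bash
python3 pr.py
```

```text
26.07 [-42.3  58.1  49.4  93.8  -7.8  53.  -13.7] [ 0.5946 -0.0508  0.1222] 
 [[ 0.188  0.975 -0.117]
 [ 0.789 -0.221 -0.574]
 [-0.585  0.015 -0.811]] [ 0.3 -0.3 -1. ] ty -12.7 w 0.53
press xy mm -140.1 -1.8
R in press
 [[-0.811  0.005  0.585]
 [ 0.013  0.999  0.01 ]
 [-0.585  0.015 -0.811]]
tip press -133.6 -1.7 113.3
```

Call:
play_rows:
  rows:
    - [-0.05,-0.44,0,0,0.53]
    - [-0.08,-0.44,0,0,0.53]
    - [-0.09,-0.44,0,0,0.53]
    - [-0.1,-0.44,0,0,0.53]
    - [-0.1,-0.44,0,0,0.53]
    - [-0.1,-0.44,0,0,0.53]
    - [-0.1,-0.44,0,0,0.53]
    - [0,0,0,0,0.53]

```text
time: 27.08
position: [0.576, -0.143, 0.1226]
eef_rot: [[0.187, 0.976, -0.116], [0.789, -0.219, -0.573], [-0.585, 0.016, -0.811]]
wrist_force: [-0.4, 0.2, 0.0]
width: 0.527
finger_force: 0.0
```

```bash
python3 pr.py; cat > see.py <<'E'
from h import *
import sys
p,a,d=cap('wrist',sys.argv[1]);w=cloud(p,d);a=a.astype(int)
O=np.array([.566,-.188]);ex=np.array([-.216,-.976]);ey=np.array([.976,-.216])
x=(w[...,:2]-O)@ex*1000;y=(w[...,:2]-O)@ey*1000;z=w[...,2]*1000
b=(abs(y)<45)&(x>-125)&(x<20)&(a[...,2]>a[...,0]+15)&(z>137)&(z<150);print('blue',b.sum(),np.median(x[b]),np.median(y[b]),np.median(z[b]))
if b.sum()>20: print(cv2.minAreaRect(np.stack([x[b],y[b]],1).astype(np.float32)))
g=(abs(y)<38)&(x>-125)&(x<20)&(a[...,0]>a[...,2]+40)&(a[...,1]>a[...,2]+20)&(z>95)&(z<140)
if g.sum()>20: print('brass',g.sum(),np.percentile(x[g],[2,50,98]),[np.percentile(x[g&(y*s>15)],[2,10]) for s in(-1,1) if (g&(y*s>15)).sum()>9])
E
python3 see.py wr4.png
```

```text
27.07 [-35.9  56.2  49.5  99.8  -6.   44.6  -8.2] [ 0.576  -0.143   0.1226] 
 [[ 0.187  0.976 -0.116]
 [ 0.789 -0.219 -0.573]
 [-0.585  0.016 -0.811]] [-0.4  0.2  0. ] ty -12.7 w 0.527
press xy mm -46.1 0.0
R in press
 [[-0.811  0.003  0.585]
 [ 0.012  0.999  0.011]
 [-0.585  0.016 -0.811]]
tip press -39.7 0.2 113.7
blue 339 -24.848774011476326 -0.710006039817198 141.49429319981022
((-22.06031036376953, -0.7375278472900391), (17.19487953186035, 10.817643165588379), 88.38208770751953)
brass 2240 [-31.18987294 -22.70323063  -2.26550367] [array([-31.4305209 , -30.66572761]), array([-30.75396215, -29.6788669 ])]
```

View pics/wr4.png

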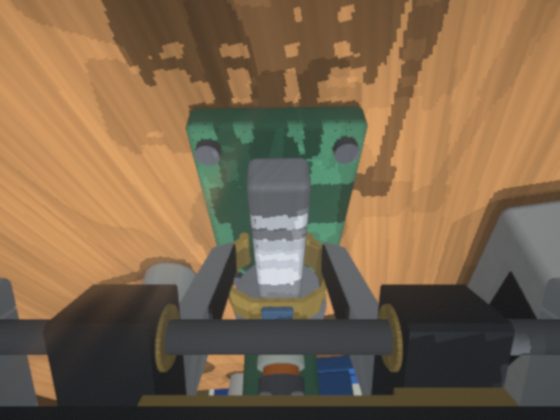

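The cuff is sliding squarely: its brass front edge is at press x -31 on both sides, with the plate at (277,312). There are about 17 mm to go.

Call:
play_rows:
  rows:
    - [-0.035,-0.16,0,0,0.53]
    - [-0.035,-0.16,0,0,0.53]
    - [-0.03,-0.13,0,0,0.53]
    - [-0.01,-0.05,0,0,0.53]
    - [0,0,0,0,0.53]

```text
time: 27.75
position: [0.5736, -0.1564, 0.1223]
eef_rot: [[0.185, 0.976, -0.114], [0.79, -0.217, -0.573], [-0.584, 0.016, -0.812]]
wrist_force: [0.2, -0.9, 1.1]
width: 0.531
finger_force: 0.0
```

```bash
python3 pr.py|grep -A1 -E "press|ty"; python3 see.py wr5.png
```

```text
[-0.584  0.016 -0.812]] [ 0.2 -0.9  1.1] ty -12.5 w 0.531
press xy mm -32.5 0.6
R in press
 [[-0.811  0.001  0.584]
--
tip press -26.1 0.7 113.4
blue 358 -12.474815835319244 -1.2222276553013163 141.52623692719783
((-9.649726867675781, -0.8313703536987305), (16.796524047851562, 11.766708374023438), 88.10136413574219)
brass 2259 [-19.26306518 -10.38466228   9.60798975] [array([-19.51928941, -18.74406906]), array([-18.56714342, -17.47905536])]
```

Call:
play_rows:
  rows:
    - [-0.011,-0.05,0,0,0.53]
    - [-0.011,-0.05,0,0,0.53]
    - [-0.011,-0.05,0,0,0.53]
    - [0,0,0,0,0.53]

```text
time: 28.3
position: [0.5726, -0.1608, 0.1223]
eef_rot: [[0.185, 0.976, -0.114], [0.79, -0.217, -0.573], [-0.584, 0.016, -0.812]]
wrist_force: [0.3, 0.6, -0.4]
width: 0.532
finger_force: 0.3
```

Call:
play_rows:
  rows:
    - [-0.011,-0.05,0,0,0.53]
    - [0,0,0,0,0.53]

```text
time: 28.55
position: [0.5726, -0.1615, 0.1221]
eef_rot: [[0.185, 0.976, -0.113], [0.791, -0.216, -0.572], [-0.583, 0.016, -0.812]]
wrist_force: [-0.6, 4.1, 1.1]
width: 0.531
finger_force: 1.9
```

```bash
python3 pr.py|grep -A1 -E "press|ty"; python3 see.py wr6.png
```

```text
[-0.583  0.016 -0.812]] [-0.6  4.1  1.1] ty -12.5 w 0.531
press xy mm -27.3 0.7
R in press
 [[-0.812  0.     0.583]
--
tip press -20.9 0.9 113.1
blue 362 -8.278059200654726 -1.0551327117916955 141.54002928575431
((-5.680729389190674, -1.0522985458374023), (17.719268798828125, 12.175485610961914), 82.82511901855469)
brass 2291 [-14.91803423  -6.38811054  13.73718393] [array([-15.21271651, -14.33314448]), array([-14.17313531, -13.30972661])]
```

Force 4 N, brass front at -14.3 and TCP where expected: the cuff is home. One more light nudge to seat it, then I back out.

Call:
play_rows:
  rows:
    - [-0.008,-0.035,0,0,0.53]
    - [0,0,0,0,0.53]

```text
time: 28.85
position: [0.5726, -0.1618, 0.1219]
eef_rot: [[0.184, 0.976, -0.113], [0.792, -0.216, -0.572], [-0.582, 0.016, -0.813]]
wrist_force: [0.3, 6.3, 2.1]
width: 0.529
finger_force: 3.3
```

Call:
play_rows:
  rows:
    - [0.05,0.25,0,0,0.53]
    - [0.2,0.9,0,0,0.53]
    - [0.2,0.98,0,0,0.53]
    - [0.2,0.98,0,0,0.53]
    - [0.2,0.98,0,0,0.53]
    - [0.2,0.98,0,0,0.2]
    - [0,0,0,0,0]

```text
time: 29.72
position: [0.6044, -0.0091, 0.1217]
eef_rot: [[0.182, 0.977, -0.112], [0.791, -0.213, -0.573], [-0.584, 0.016, -0.812]]
wrist_force: [-0.8, -0.7, -0.4]
width: 0.357
finger_force: 0.0
```

```bash
python3 pr.py|grep -A1 -E "press|ty"; python3 - <<'E'
from h import *
O=np.array([.566,-.188]);ex=np.array([-.216,-.976]);ey=np.array([.976,-.216])
for n in('wrist','top','scene'):
    p,a,d=cap(n);w=cloud(p,d);a=a.astype(int)
    x=(w[...,:2]-O)@ex*1000;y=(w[...,:2]-O)@ey*1000;z=w[...,2]*1000
    if n=='wrist' or n=='scene':
        b=(abs(y)<30)&(x>-125)&(x<25)&(a[...,2]>a[...,0]+15)&(z>136)&(z<150);print(n,'blue',b.sum(),[np.median(v[b]).round(1) for v in(x,y,z)] if b.sum() else '')
    g=(a[...,0]>120)&(a[...,1]<60)&(a[...,2]<60)&(abs(y-105)<40)&(z>150)&(x<0)&(x>-200)
    if g.sum(): print(n,'red',g.sum(),[np.percentile(v[g],[2,50,98]).round(1) for v in(x,y,z)])
E
```

```text
[-0.584  0.016 -0.812]] [-0.8 -0.7 -0.4] ty -12.3 w 0.357
press xy mm -182.9 -1.1
R in press
 [[-0.811 -0.003  0.584]
--
tip press -176.5 -1.0 112.7
wrist blue 173 [np.float64(-6.2), np.float64(-1.0), np.float64(141.5)]
scene blue 9 [np.float64(0.3), np.float64(-0.8), np.float64(140.1)]
scene red 85 [array([-152.8, -129.5,  -88.4]), array([ 98.6, 109.6, 116.6]), array([293. , 303.1, 312.7])]
```

Call:
play_rows:
  rows:
    - [0.1,0.2,1,0,0]
    - [0.43,-0.1,1,0,0]
    - [0.43,-0.1,1,0,0]
    - [0.43,-0.1,1,0,0]
    - [0.43,-0.1,1,0,0]
    - [0.43,-0.1,1,0,0]
    - [0.43,-0.1,1,0,0]
    - [0.43,-0.1,0.4,0,0]
    - [0.43,-0.1,0,0,0]
    - [0,0,0,0,0]

```text
time: 31.12
position: [0.7093, -0.0321, 0.3442]
eef_rot: [[0.188, 0.975, -0.117], [0.789, -0.221, -0.574], [-0.585, 0.016, -0.811]]
wrist_force: [0.7, 0.1, -0.4]
width: 0.004
finger_force: 0.0
```

```bash
python3 pr.py
```

```text
31.12 [-34.5  53.4  52.4  58.4  -3.9  87.   -7.7] [ 0.7093 -0.0321  0.3442] 
 [[ 0.188  0.975 -0.117]
 [ 0.789 -0.221 -0.574]
 [-0.585  0.016 -0.811]] [ 0.7  0.1 -0.4] ty -12.7 w 0.004
press xy mm -183.2 106.2
R in press
 [[-0.81   0.005  0.585]
 [ 0.013  0.999  0.01 ]
 [-0.585  0.016 -0.811]]
tip press -176.7 106.3 335.3
```

Call:
play_rows:
  rows:
    - [-0.17,-0.74,0,0,0]
    - [-0.17,-0.74,0,0,0]
    - [-0.17,-0.74,0,0,0]
    - [0,0,-0.4,0,0]
    - [0,0,-0.4,0,0]
    - [0,0,-0.4,0,0]
    - [0,0,0,0,0]

```text
time: 32.0
position: [0.6951, -0.0946, 0.3074]
eef_rot: [[0.183, 0.977, -0.113], [0.79, -0.214, -0.574], [-0.585, 0.015, -0.811]]
wrist_force: [1.4, 1.0, 3.9]
width: 0.003
finger_force: 2.2
```

```bash
python3 pr.py|grep -A1 -E "press|ty"
```

```text
[-0.585  0.015 -0.811]] [1.4 1.  3.9] ty -12.4 w 0.003
press xy mm -119.0 105.8
R in press
 [[-0.811 -0.002  0.585]
--
tip press -112.6 106.0 298.5
```

Call:
play_rows:
  rows:
    - [0,0,-0.4,0,0]
    - [0,0,-0.4,0,0]
    - [0,0,-0.4,0,0]
    - [0,0,-0.4,0,0]
    - [0,0,-0.4,0,0]
    - [0,0,-0.3,0,0]
    - [0,0,0,0,0]

```text
time: 32.88
position: [0.6954, -0.0961, 0.2399]
eef_rot: [[0.185, 0.976, -0.112], [0.79, -0.215, -0.575], [-0.585, 0.017, -0.811]]
wrist_force: [1.2, -0.1, 5.3]
width: 0.003
finger_force: 2.7
```

```bash
cat > lev.py <<'E'
from pr import *
import sys
c=tip+ -.008*R[:,0]; cx=((c[:2]-O)@ex)*1000; cz=c[2]*1000
from scipy.optimize import brentq
f=lambda t:255-(30-cx)*np.tan(t)+11/np.cos(t)-cz
t=brentq(f,-1,1);print('corner',cx.round(1),cz.round(1),'lever est',round(t+np.radians(15),3),'tau/150', )
p,a,d=cap('scene');w=cloud(p,d);a=a.astype(int)
x=(w[...,:2]-O)@ex*1000;y=(w[...,:2]-O)@ey*1000;z=w[...,2]*1000
g=(a[...,0]>120)&(a[...,1]<60)&(a[...,2]<60)&(abs(y-105)<30)&(z>100)&(x<0)&(x>-200)
print('red',g.sum(),np.median(x[g]),np.median(z[g]))
m=(np.hypot(x,y)<18)&(z>143)&(z<200)
o2=m&(a[...,0]>150)&(a[...,2]<90)&(a[...,1]<150)
print('orange px',o2.sum(), np.percentile(z[o2],[5,95]) if o2.sum() else '')
cv2.imwrite('pics/'+sys.argv[1],cv2.resize(a[170:250,215:315,::-1].astype(np.uint8),(750,600),interpolation=cv2.INTER_CUBIC))
E
python3 lev.py l1.png
```

```text
32.88 [-32.9  55.9  51.   72.4  -4.8  70.2  -7.2] [ 0.6954 -0.0961  0.2399] 
 [[ 0.185  0.976 -0.112]
 [ 0.79  -0.215 -0.575]
 [-0.585  0.017 -0.811]] [ 1.2 -0.1  5.3] ty -12.4 w 0.003
press xy mm -117.7 106.4
R in press
 [[-0.81  -0.001  0.585]
 [ 0.01   0.999  0.015]
 [-0.585  0.017 -0.811]]
tip press -111.2 106.6 231.0
corner -104.8 235.7 lever est 0.485 tau/150
red 2 -138.84971967143474 218.24509395641599
orange px 0
```

Call:
play_rows:
  rows:
    - [0,0,-0.15,0,0]
    - [0,0,-0.15,0,0]
    - [0,0,-0.12,0,0]
    - [0,0,0,0,0]
    - [0,0,0,0,0]

```text
time: 33.55
position: [0.6951, -0.0981, 0.2303]
eef_rot: [[0.187, 0.976, -0.112], [0.787, -0.217, -0.577], [-0.588, 0.019, -0.809]]
wrist_force: [-0.1, -0.4, 10.5]
width: 0.005
finger_force: 4.9
```

```bash
sed -i 's/tip+ -.008/tip+ .008/' lev.py; python3 lev.py l2.png|tail -4
```

```text
tip press -109.2 106.7 221.4
corner -115.7 216.7 lever est 0.592 tau/150
red 4 -136.28647902190463 208.62482272596577
orange px 0
```

Call:
play_rows:
  rows:
    - [0,0,-0.12,0,0]
    - [0,0,-0.12,0,0]
    - [0,0,-0.1,0,0]
    - [0,0,0,0,0]
    - [0,0,0,0,0]
    - [0,0,0,0,0]

```text
time: 34.35
position: [0.6947, -0.1002, 0.2222]
eef_rot: [[0.188, 0.976, -0.113], [0.785, -0.218, -0.58], [-0.59, 0.02, -0.807]]
wrist_force: [-1.4, -2.3, 15.3]
width: 0.004
finger_force: 6.7
```

```bash
python3 lev.py l3.png|tail -4; python3 st.py|head -1
```

```text
tip press -107.0 106.8 213.3
corner -113.4 208.6 lever est 0.648 tau/150
red 5 -134.13723634652203 197.3952020493909
orange px 0 
34.4 [-32.9  57.   50.8  73.6  -5.1  68.3  -7.8] [ 0.6947 -0.1002  0.2222]
```

View pics/l3.png

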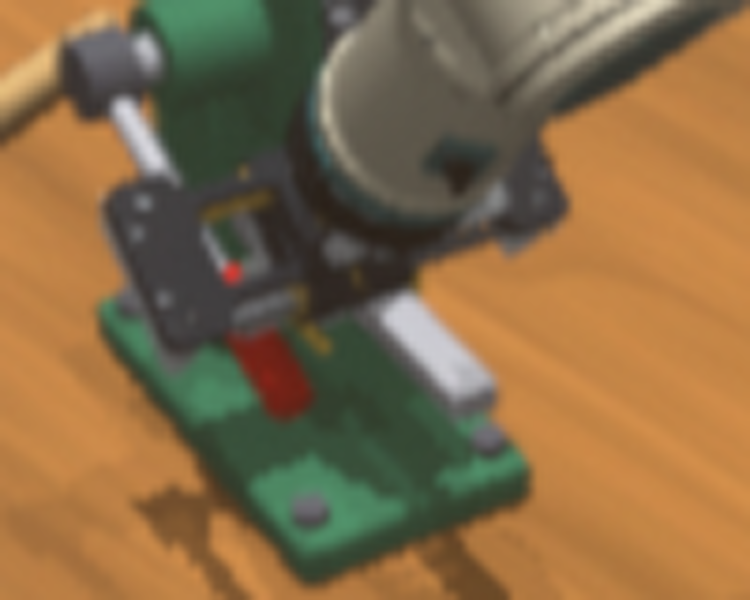

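The lever estimate is 0.648 rad from geometry, and the force is about 13 N square to the grip, so the spring is about 3 mm in. I check once that it holds, then hand in.

Call:
play_rows:
  rows:
    - [0,0,0,0,0]
    - [0,0,0,0,0]
    - [0,0,0,0,0]
    - [0,0,0,0,0]

```text
time: 34.9
position: [0.6947, -0.1002, 0.2221]
eef_rot: [[0.188, 0.976, -0.113], [0.785, -0.218, -0.58], [-0.59, 0.02, -0.807]]
wrist_force: [-2.4, -2.0, 15.5]
width: 0.004
finger_force: 6.7
```

```bash
python3 lev.py l4.png|grep corner; python3 see.py wr9.png 2>/dev/null; python3 - <<'E'
from h import *
o=r.get_obs();print(o['wrist_force'])
p,a,d=cap('wrist');w=cloud(p,d);a=a.astype(int)
O=np.array([.566,-.188]);ex=np.array([-.216,-.976]);ey=np.array([.976,-.216])
x=(w[...,:2]-O)@ex*1000;y=(w[...,:2]-O)@ey*1000;z=w[...,2]*1000
m=(np.hypot(x,y)<25)&(z>120)&(z<200)&(a[...,0]>a[...,2]+60)&(a[...,0]>a[...,1]+40)
print(m.sum(),np.percentile(z[m],[5,95]) if m.sum() else '')
E
```

```text
corner -113.5 208.5 lever est 0.648 tau/150
blue 0 nan nan nan
brass 790 [-14.86127467  -8.07684134  13.8118737 ] [array([-14.98987983, -14.60761804]), array([-13.9668462 , -13.33185814])]
[-1.76866209 -0.90011239 15.54669427]
0
```

Steady, and the cuff is still home (brass front edge at -14). Handing in.

```bash
python3 -c "
from cell import r
print(r.job_done())"
```

```text
the job is handed in; nothing more can be done
None
```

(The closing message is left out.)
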